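Check-weigh a gas cartridge on the baker's scale

TASK

Set the gas cartridge gently upright on the empty pan of the baker's scale and let go, then nudge the brass poise along its bar with light fingertip pushes, never pinching it, until the beam comes to rest level with nothing touching the scale. Then stand the cartridge gently in the free socket of the green rack if the poise balanced on the counterweight's side of the red line (it is still good), or of the red rack if it balanced short of the line (it is spent). Leave the other cartridges, the spare weights and the blue tin where they are.

Things in the scene. Friction and masses are not known exactly. Their poses are not given: they have to be found in the camera images.
- cartridge_mid (a point): The cartridge to weigh: upright steel gas cartridge, 40 mm across, 130 mm tall, straight sides from the flat foot up to 98 mm, then a shoulder and a 22 mm brass neck; blue band low on the side. Stands alone on the table between scale and racks. Point: its centre, 65 mm above the foot; z is its long axis, up. Weight unknown, 0.26 to 0.35 kg.
- cartridge: The same cartridge, origin at the centre of its foot.
- scale: Baker's balance: cream base 150 x 360 mm, fixed on the table; tower 60 x 75 mm in its middle, 182 mm high. Origin under its middle; y runs along the beam from the empty right-hand pan (at y = -150 mm) to the left-hand pan (+150 mm, with a fixed 0.30 kg black counterweight), x from the poise bar (x = -105 mm, 115 mm above the table) to the back, z up.
- pan_top (a point): Centre of the top face of the empty right-hand pan (aluminium plate, 170 mm across): the place for the cartridge. 140 mm above the table when the beam is level; it rises and sinks 13 mm with the beam, and gives way under the hand. Before loading it is at its highest.
- scale_pivot (a point): Pivot of the scale's beam, 100 mm above the table at the middle of the scale; the beam turns about its x. A red pointer on the beam plays behind the black middle line of the white index plate on the tower: upright at level. Both pans stay level as they rise and sink.
- beam (a joint): Beam tilt, rad: 0 level, positive with the right-hand (cartridge) pan down, stops at -0.09 (the start) and +0.09. Damped: about 1.5 s to come to rest. Softly sprung to level: it rests about 0.004 rad off level per mm the poise is off its balance point; beyond about 23 mm it lies on its stop. A hand on the poise tips the beam too: the tilt is true only with nothing touching the scale.
- poise (a joint): Place of the brass poise on its bar, m: 0 at the bar's right-hand end, to 0.14 at the left-hand end (+y of the scale). 0.07 is the red line in the middle of the white strip in front of the bar (a tick each 10 mm). Stays where left (friction 0.6 N). Moving it left raises the cartridge's pan, 1 mm per g. Starts within 12 mm of the right-hand end, too far right for any cartridge.
- poise_grip (a point): Centre of the poise's push tab: an upright black tab 12 mm wide along the bar, 20 mm across it, reaching 18 mm above and 18 mm below this point, on a brass block 34 mm along the bar and 26 mm across. 155 mm above the table at level. A push of 1 N first tips the beam, then slides it. Axes turn with the beam: y along the bar to the left-hand pan.
- rack_green: Green plastic rack block 170 x 72 x 55 mm for cartridges still good, fixed on the table; origin under its middle, long side along its x. Two round upright sockets 46 mm across and 40 mm deep; the nearer holds another cartridge, the farther is free.
- rack_green_free (a point): Centre of the mouth of the free socket of the green rack, on its top face, 55 mm above the table; socket floor 40 mm lower. z up.
- rack_red: Red plastic rack block for spent cartridges, of the same make as the green one; origin under its middle.
- rack_red_free (a point): Centre of the mouth of the free socket of the red rack, on its top face, 55 mm above the table; socket floor 40 mm lower. z up.
- cart_g_mid (a point): Bystander: the cartridge already in the green rack (centre). Same size, top 145 mm above the table.
- cart_r_mid (a point): Bystander: the cartridge already in the red rack (centre). Same size, top 145 mm above the table.
- weight_big: Bystander: spare black iron weight, 60 mm across, 45 mm high; origin at its foot.
- weight_small: Bystander: spare black iron weight, 44 mm across, 34 mm high; origin at its foot.
- tin: Bystander: blue tin, 74 mm across, 100 mm high; origin at its foot.
There are look-alikes about, which are no part of the job. Leave any orange or pink look-alike of the cartridge alone.

How it is judged (in metres and radians):
On the way, in this order (a step that is already met when the one before it is completed fails the run):
1. the cartridge stands upright on the right-hand pan, let go, and the beam has come to rest (horizontal distance between cartridge_mid and pan_top below 0.07 m and contact force between cartridge and scale above 1.5 N and angle between cartridge_mid's own z axis and vertical below 0.15 rad and contact force between the fingers and cartridge below 0.05 N and velocity of joint beam between -0.02 and 0.02 rad/s), for 0.3 s.
2. with the cartridge on the pan and nothing touching the scale, the beam rests level (within 0.02 rad) by the poise (all of step 1 and contact force between each of the arm, the fingers and scale below 0.05 N and value of joint beam between -0.02 and 0.02 rad), for 0.5 s.
At the end, for the whole second after the job is handed in: The cartridge stands released and still, upright (0.2 rad), on the floor of a free socket (within 12 mm of its axis): of the green rack if it weighs over 0.30 kg (balanced on the counterweight side of the red line), of the red rack if less; within 10 g of that either will do (linear speed of cartridge below 0.02 m/s and contact force between the fingers and cartridge below 0.05 N and contact force between each of the arm, the fingers and scale below 0.05 N and (((horizontal distance between cartridge_mid and rack_green_free below 0.012 m and z of cartridge_mid in the frame of rack_green_free below 0.03 m and angle between cartridge_mid's own z axis and vertical below 0.2 rad) and contact force between cartridge and rack_green above 2.84 N) or ((horizontal distance between cartridge_mid and rack_red_free below 0.012 m and z of cartridge_mid in the frame of rack_red_free below 0.03 m and angle between cartridge_mid's own z axis and vertical below 0.2 rad) and contact force between cartridge and rack_red below 3.05 N))); the robot touches nothing.
It fails at once if the cartridge is banged or pressed on to the scale (over 12 N) (contact force between cartridge and scale above 12 N).
It fails at once if the robot pushes or pinches any part of the scale with more than 12 N (contact force between any of the arm, the fingers and scale above 12 N).
It fails at once if the cartridge is rammed or dropped into a rack (over 30 N) (contact force between cartridge and rack_green above 30 N or contact force between cartridge and rack_red above 30 N).
It fails at once if the cartridge falls over or is tipped by more than 0.5 rad (angle between cartridge_mid's own z axis and vertical above 0.5 rad).
It fails at once if another cartridge, a spare weight or the tin is moved by more than 30 mm (distance of any of cart_g_mid, cart_r_mid, weight_big, weight_small, tin from where it was at the start of the episode above 0.03 m).
It also fails if it takes over 72 s, if anything falls off the work surface, if the arm or the gripper's body presses on something with over 40 N, if the wrist force passes 120 N, or if a joint passes its speed limit or range.

ROBOT

A 6-joint arm with a two-finger parallel gripper is mounted at the origin on the work surface. World frame = base frame: x ahead of the robot, y to its left, z up, the work surface at z = 0. Lengths are in m, angles in degrees, forces in N, time in s.
With the tool pointing down it reaches from about 0.375 to 0.9 m from the base axis. Payload 3.1 kg.
Tool frame: the origin (TCP) lies on the centre line of the jaws, within the pads' length; the fingertips stand 25 mm ahead of it and the grasp point (between the pads) lies 6 mm ahead of it; z points along the fingers, y is the line along which they close (so a half turn about z gives the same grasp; the last joint's range is limited). The gripper opens to 87 mm and grips with 3 to 60 N. Pads are 19 mm wide; open, the fingers measure 117 mm over their backs; the gripper's body (75 mm by 190 mm) begins 51 mm behind the grasp point.
Start: joints at [61.392, 30.224, 82.088, -0, 67.689, -10.227], TCP at [0.197, 0.593, 0.248] pointing down, gripper open.
Joint ranges: [-176.69, 176.69], [-43.24, 126.21], [12.49, 139.97], [-82, 262], [0, 151.66], [-163.58, 163.58]. Speed limits (degrees/s): [159.86, 159.86, 180, 180, 180, 180].

INTERFACE

Orientations are given as a 3x3 rotation matrix whose columns are the frame's x, y, z axes.
In Python, from rig import * gives the robot as it stands.
- The arm moves only by the tool step_arm, never from a script. Its argument "steps" is a list of rows, each a list of 7 numbers: the shift along the tool's x, y, z normalised to -1 to 1, where 1 is 0.3 m, then the turn, a rotation vector about the tool's x, y, z normalised to -1 to 1, where 1 is 45 degrees, then the gripper's target within -1 to 1 (shut at 1, half-way at 0, fully open at -1). A call has 1 to 8 rows; each row is the pose to reach, as a shift and turn from the pose commanded when the call began, along the tool's axes at that moment; what a row does not reach only later rows make up. A row lasts 1/12 s, in which the tool goes at most 41.7 mm and 7.16 degrees, less where a joint would pass 70% of its speed; a pose out of reach is approached as far as the arm can. A call with a number of a shift or a turn outside -1 to 1 is refused whole. A call with a gripper value outside its range is refused whole. The fingers move at their own pace and stop on an object; the grip force is fixed at half the most. Time passes only in rows, so rows that repeat a pose let the fingers close. It gives the time, the measured TCP pose, the force, the opening and the grip force at its end, in the units of the state.
- read_state(): the state, without advancing time (a new reading comes with each control period).
- capture(name): name is "side" or "top"; returns a dict with "image" (420x560x3 uint8, red, green, blue), "vertical_fov" (degrees; the focal length in pixels is half the picture's height over the tangent of half this angle, whatever the lens; pixels are square), "cx", "cy" (the principal point, pixels), "k1" (the pictures are not rectified: a ray, as slopes to the right and down, at radius r is drawn at 1 + k1 r^2 times it, then the intrinsics apply), "world_from_camera" (4x4, takes a point from camera to world coordinates). Camera axes: x right, y down, z forward; pixel columns grow to the right and rows downward; lengths in m; the calibration is good to about 2 mm. A picture is of the moment at which its call begins. There is no depth.
- hand_in(): hands the job in; it is judged then, once.
The state is a dict: "time_s": time; "joint_positions": joint angles; "qvel": joint speeds; "tau": joint torques, N m; "position": TCP position; "tcp_rot": TCP orientation; "force": force on the tool from outside, world axes, zero at the start; "moment": the same for the moment, N m; "opening": opening from 0.0 (shut) to 1.0 (fully open); "grasp_force": force on a finger pad.
Only numpy, scipy, OpenCV 4.12 (cv2) and the standard library are available. Lean on these libraries where they do the work, as an engineer would, in place of code of your own. Each camera call takes 0.05 s, during which the arm holds its last target. There are 200 camera calls.

## Working session

There is one attempt and no reset: what is moved stays moved. The work goes in short steps, Python scripts to look and compute and a tool call to move; the robot and the scene stay as the last step left them, time stands still between calls to the robot, and variables do not carry over. Pictures are saved under pics/ and viewed, at most 13 in all, crops included, and the job is handed in when it is done.

Besides the shell and the picture viewer there is one more tool, called after ">>>" in YAML: its name, and indented under it one key for each argument. step_arm: Moves the arm, as the interface text tells. Scaled input: -1 to 1 covers 0.3 m each way for a shift and 45 degrees each way for a turn. Its arguments: {"type":"object","properties":{"steps":{"type":"array"}},"required":["steps"]}

```bash
ls; mkdir -p pics; cat > h.py <<'E'
from rig import *
import numpy as np, cv2
def snap(name,fn=None):
    c=capture(name)
    if fn: cv2.imwrite(fn,c["image"][:,:,::-1])
    return c
def K(c):
    h,w=c["image"].shape[:2]; f=h/2/np.tan(np.radians(c["vertical_fov"])/2)
    return f
def ray(c,u,v):
    f=K(c); d=np.array([(u-c["cx"])/f,(v-c["cy"])/f]); p=d.copy()
    for _ in range(20): p=d/(1+c["k1"]*(p@p))
    T=np.array(c["world_from_camera"]); return T[:3,3],T[:3,:3]@np.array([p[0],p[1],1])
def onz(c,u,v,z):
    o,d=ray(c,u,v); return o+d*(z-o[2])/d[2]
def proj(c,P):
    T=np.array(c["world_from_camera"]); q=T[:3,:3].T@(np.array(P)-T[:3,3]); s=q[:2]/q[2]
    s=s*(1+c["k1"]*(s@s)); return K(c)*s+[c["cx"],c["cy"]]
E
python3 - <<'E'
from h import *
a=snap("top","pics/top.png");b=snap("side","pics/side.png")
for c in (a,b): print(np.round(c["world_from_camera"],3),c["vertical_fov"],c["k1"])
s=read_state();print(s["time_s"],np.round(s["position"],4),np.round(s["tcp_rot"],3))
E
```

```text
pics
[[-0.126 -0.966  0.226  0.344]
 [-0.992  0.123 -0.027 -0.028]
 [-0.002 -0.227 -0.974  1.025]
 [ 0.     0.     0.     1.   ]] 56.588157660703416 0.009209454191066417
[[ 0.985 -0.138  0.108  0.441]
 [-0.174 -0.71   0.682 -0.55 ]
 [-0.017 -0.69  -0.723  0.668]
 [ 0.     0.     0.     1.   ]] 56.007324822498944 0.02737328835958934
0.1 [0.1968 0.5926 0.2466] [[-0.949  0.315 -0.001]
 [ 0.315  0.949 -0.002]
 [ 0.    -0.002 -1.   ]]
```

View pics/top.png

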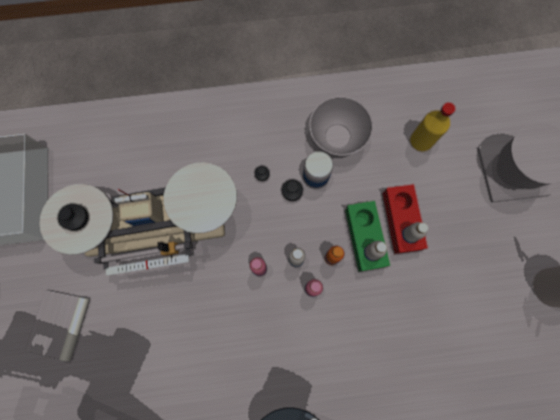

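View pics/side.png

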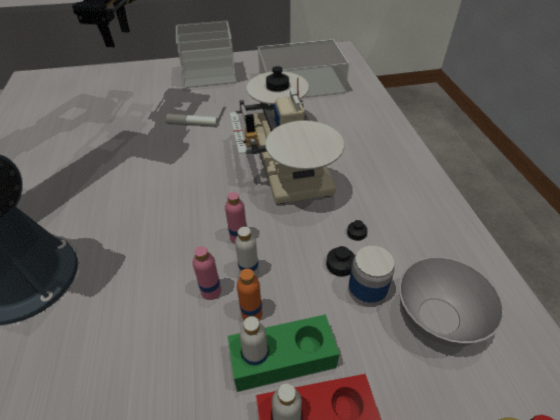

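The top view shows the cartridge at (297,256) with pink look-alikes at (258,266) and (315,287) and orange at (335,254). The scale is at left, with its pan at (200,197) and poise at (165,246). The free sockets are at (365,217) green and (403,200) red. The side view agrees: cartridge neck at (245,233), pan at (305,146).

```bash
python3 - <<'E'
from h import *
a=cv2.imread("pics/top.png");b=cv2.imread("pics/side.png")
r=lambda im,x,y,w,h:cv2.resize(im[y:y+h,x:x+w],(400,300),interpolation=cv2.INTER_CUBIC)
o=np.vstack([np.hstack([r(a,80,170,160,120),r(a,240,190,120,90)]),np.hstack([r(a,330,170,120,90),r(b,210,210,120,90)])])
o=cv2.convertScaleAbs(o,alpha=1.3)
cv2.imwrite("pics/z1.png",o)
A=snap("top");B=snap("side")
# pan ellipse: bright blobs (top & side)
for n,c,(x,y,w,h),z in (("t",A,(160,160,80,75),0.153),("s",B,(262,125,86,45),0.153)):
    g=c["image"].min(2)[y:y+h,x:x+w]
    m=(g>(135 if n=="t" else 130)).astype(np.uint8)
    cs=cv2.findContours(m,cv2.RETR_EXTERNAL,cv2.CHAIN_APPROX_NONE)[0];k=max(cs,key=cv2.contourArea)
    e=cv2.fitEllipse(cv2.convexHull(k)); u=e[0][0]+x;v=e[0][1]+y
    print(n,"pan",u,v,e[1],onz(c,u,v,z),g.max(),np.median(g))
# rack top colors + socket
for nm,f in (("green",lambda h:(h[...,0]>45)&(h[...,0]<85)&(h[...,1]>120)&(h[...,2]>40)),("red",lambda h:((h[...,0]<5)|(h[...,0]>174))&(h[...,1]>190)&(h[...,2]>50))):
  for c,n in((A,"t"),(B,"s")):
    h=cv2.cvtColor(c["image"],cv2.COLOR_RGB2HSV);m=f(h).astype(np.uint8)
    cs=cv2.findContours(m,cv2.RETR_EXTERNAL,cv2.CHAIN_APPROX_NONE)[0]
    for k in sorted(cs,key=cv2.contourArea)[-2:]:
      if cv2.contourArea(k)>200:
        q=cv2.boxPoints(cv2.minAreaRect(k)); print(nm,n,cv2.contourArea(k),np.round(q).tolist(),[np.round(onz(c,*p,0.055)[:2],3).tolist() for p in q])
# guesses
for n,uv,z in (("cart top",(298,251),.13),("greenfree",(365,217),.055),("redfree",(403,200),.055)):
    print(n,onz(A,*uv,z))
for n,uv,z in (("cart top",(245,232),.13),("greenfree",(309,338),.055),("redfree",(347,403),.055)):
    print(n,onz(B,*uv,z))
E
```

```text
t pan 199.59151458740234 196.84400177001953 (69.3525619506836, 73.16482543945312) [0.6110005  0.13402204 0.153     ] 160 153.0
s pan 304.74840545654297 143.52696800231934 (47.094078063964844, 78.3208236694336) [0.61017442 0.12733796 0.153     ] 157 148.0
green t 1433.0 [[345.0, 206.0], [374.0, 200.0], [389.0, 265.0], [360.0, 271.0]] [[0.569, -0.215], [0.577, -0.292], [0.408, -0.299], [0.401, -0.225]]
green s 4525.5 [[225.0, 337.0], [329.0, 314.0], [341.0, 367.0], [237.0, 390.0]] [[0.397, -0.235], [0.577, -0.225], [0.571, -0.317], [0.408, -0.322]]
red t 1225.0 [[385.0, 190.0], [413.0, 184.0], [426.0, 247.0], [398.0, 253.0]] [[0.6, -0.326], [0.606, -0.4], [0.439, -0.398], [0.434, -0.327]]
cart top [ 0.46023499 -0.07664464  0.13      ]
greenfree [ 0.53473027 -0.26164642  0.055     ]
redfree [ 0.5666219  -0.36617536  0.055     ]
cart top [ 0.45423959 -0.0790387   0.13      ]
greenfree [ 0.53263397 -0.26180481  0.055     ]
redfree [ 0.56418075 -0.36916491  0.055     ]
```

View pics/z1.png

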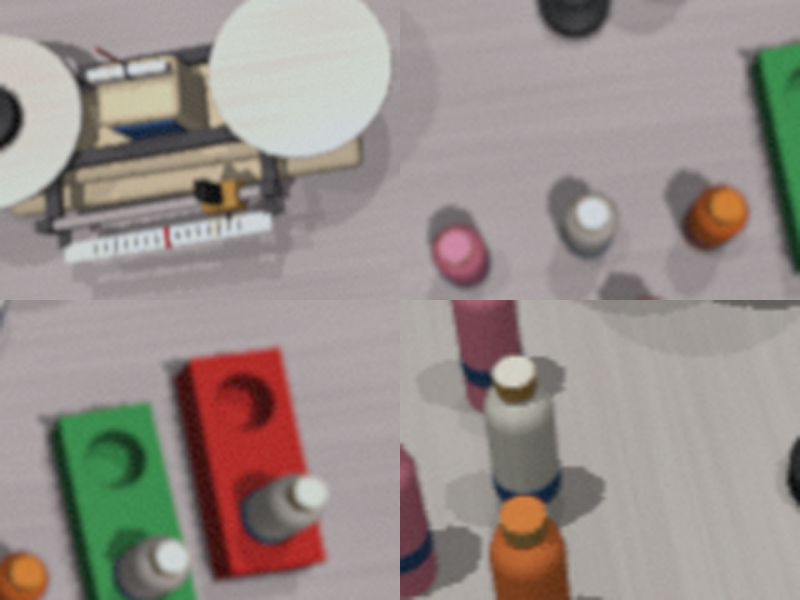

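```bash
python3 - <<'E'
from h import *
A=snap("top");B=snap("side")
def tri(p,q):
    o,d=ray(A,*p);o2,d2=ray(B,*q);M=np.c_[d,-d2];t=np.linalg.lstsq(M,o2-o,rcond=None)[0]
    x,y=o+d*t[0],o2+d2*t[1];return (x+y)/2,np.linalg.norm(x-y)
print("cart",tri((297.6,254.2),(244.5,231)),onz(A,297.6,254.2,.13),onz(B,244.5,231,.13))
print("green",onz(A,364.5,217.4,.055),"red",onz(A,403.5,200.6,.055))
c=A;x,y,w,h=38,182,76,75
g=c["image"].min(2)[y:y+h,x:x+w];m=(g>128).astype(np.uint8)
k=max(cv2.findContours(m,cv2.RETR_EXTERNAL,cv2.CHAIN_APPROX_NONE)[0],key=cv2.contourArea)
e=cv2.fitEllipse(cv2.convexHull(k));L=onz(A,e[0][0]+x,e[0][1]+y,.127);print("left",e,L)
R=onz(A,199.6,196.8,.153);yy=(L-R)[:2];print(np.linalg.norm(yy),np.degrees(np.arctan2(yy[1],yy[0])))
print("redline",onz(A,147.2,264.8,.115),"tabtop",onz(A,163.2,247,.173+.005),"tab from base centre",onz(A,163.2,247,.165))
E
```

```text
cart (array([ 0.45347084, -0.07481961,  0.12804928]), np.float64(0.0004168628433714577)) [ 0.45302476 -0.07473812  0.13      ] [ 0.45363088 -0.07649354  0.13      ]
green [ 0.53386107 -0.26020448  0.055     ] red [ 0.56489008 -0.36713613  0.055     ]
left ((37.149864196777344, 36.54132080078125), (67.02568817138672, 75.48284149169922), 48.51662063598633) [0.60285706 0.43318831 0.127     ]
0.2993076330790113 91.57883289371928
redline [0.47442703 0.2744185  0.115     ] tabtop [0.49983269 0.217034   0.178     ] tab from base centre [0.50222187 0.22079541 0.165     ]
```

```bash
cat >> h.py <<'E'
from scipy.spatial.transform import Rotation as Ro
def plan(t,yaw=91.6):
    s=read_state();R=np.array(s["tcp_rot"]);p=np.array(s["position"])
    a=np.radians(yaw);y=np.array([np.cos(a),np.sin(a),0]);z=np.array([0,0,-1.]);G=np.c_[np.cross(y,z),y,z]
    d=R.T@(np.array(t)-p)
    print("t",round(s["time_s"],2),"p",np.round(p,4),"F",np.round(s["force"],1),"open",round(s["opening"],3),"g",round(s["grasp_force"],1))
    print("shift",np.round(d/.3,3),"turn",np.round(np.degrees(Ro.from_matrix(R.T@G).as_rotvec())/45,3),"m",np.round(d,4))
E
python3 - <<'E'
from h import *
plan([0.325,.26,.247]);plan([0.453,-.0755,.247])
E
```

```text
t 0.3 p [0.1969 0.5929 0.2472] F [ 0.1  0.  -0.1] open 0.999 g 0.0
shift [-0.755 -0.918  0.001] turn [-0.001 -0.    -0.444] m [-0.2265 -0.2755  0.0004]
t 0.3 p [0.1969 0.5929 0.2472] F [ 0.1  0.  -0.1] open 0.999 g 0.0
shift [-1.513 -1.845  0.002] turn [-0.001 -0.    -0.444] m [-0.4538 -0.5536  0.0006]
```

>>> step_arm:
  steps:
    - [-0.755,-0.918,0,0,0,-0.444,-0.43]
    - [-0.755,-0.918,0,0,0,-0.444,-0.43]
    - [-0.755,-0.918,0,0,0,-0.444,-0.43]
    - [-0.755,-0.918,0,0,0,-0.444,-0.43]
    - [-0.755,-0.918,0,0,0,-0.444,-0.43]
    - [-0.755,-0.918,0,0,0,-0.444,-0.43]
    - [-0.755,-0.918,0,0,0,-0.444,-0.43]
    - [-0.755,-0.918,0,0,0,-0.444,-0.43]

```text
time_s: 0.97
position: [0.3169, 0.2806, 0.2478]
tcp_rot: [[-1.0, -0.029, 0.001], [-0.029, 1.0, 0.0], [-0.001, 0.0, -1.0]]
force: [0.8, 0.2, -0.2]
opening: 0.719
grasp_force: 0.0
```

```bash
python3 - <<'E'
from h import *
plan([0.4,.1,.247]);plan([0.453,-.0755,.247])
E
```

```text
t 0.97 p [0.3169 0.2806 0.2478] F [ 0.8  0.2 -0.2] open 0.719 g 0.0
shift [-0.259 -0.61   0.003] turn [0.    0.001 0.001] m [-0.0778 -0.183   0.0008]
t 0.97 p [0.3169 0.2806 0.2478] F [ 0.8  0.2 -0.2] open 0.719 g 0.0
shift [-0.419 -1.2    0.003] turn [0.    0.001 0.001] m [-0.1258 -0.3599  0.0008]
```

>>> step_arm:
  steps:
    - [-0.394,-0.9,0,0,0,0,-0.43]
    - [-0.394,-0.9,0,0,0,0,-0.43]
    - [-0.394,-0.9,0,0,0,0,-0.43]
    - [-0.394,-0.9,0,0,0,0,-0.43]
    - [-0.394,-0.9,0,0,0,0,-0.43]
    - [-0.394,-0.9,0,0,0,0,-0.43]
    - [-0.394,-0.9,0,0,0,0,-0.43]
    - [-0.394,-0.9,0,0,0,0,-0.43]

```text
time_s: 1.63
position: [0.4473, 0.0094, 0.2483]
tcp_rot: [[-1.0, -0.022, 0.007], [-0.022, 1.0, -0.004], [-0.007, -0.004, -1.0]]
force: [1.2, 0.5, 0.1]
opening: 0.715
grasp_force: 0.0
```

>>> step_arm:
  steps:
    - [0,-0.23,0,0,0,0,-0.43]
    - [0,-0.23,0,0,0,0,-0.43]
    - [0,-0.23,0.08,0,0,0,-0.43]
    - [0,-0.23,0.16,0,0,0,-0.43]
    - [0,-0.23,0.22,0,0,0,-0.43]
    - [0,-0.23,0.22,0,0,0,-0.43]
    - [0,-0.23,0.22,0,0,0,-0.43]

```text
time_s: 2.22
position: [0.4437, -0.0528, 0.1811]
tcp_rot: [[-1.0, -0.028, -0.002], [-0.028, 1.0, 0.001], [0.002, 0.001, -1.0]]
force: [-0.4, 0.8, -0.2]
opening: 0.718
grasp_force: 0.0
```

```bash
python3 - <<'E'
from h import *
plan([0.453,-.0755,.091])
A=snap("top");B=snap("side")
r=lambda im,x,y,w,h:cv2.resize(im[y:y+h,x:x+w,::-1],(400,300),interpolation=cv2.INTER_CUBIC)
cv2.imwrite("pics/z2.png",np.hstack([r(A["image"],240,190,120,90),r(B["image"],190,170,120,90)]))
E
```

```text
t 2.22 p [ 0.4437 -0.0528  0.1811] F [-0.4  0.8 -0.2] open 0.718 g 0.0
shift [-0.029 -0.077  0.3  ] turn [ 0.001 -0.003  0.   ] m [-0.0088 -0.023   0.0901]
```

View pics/z2.png

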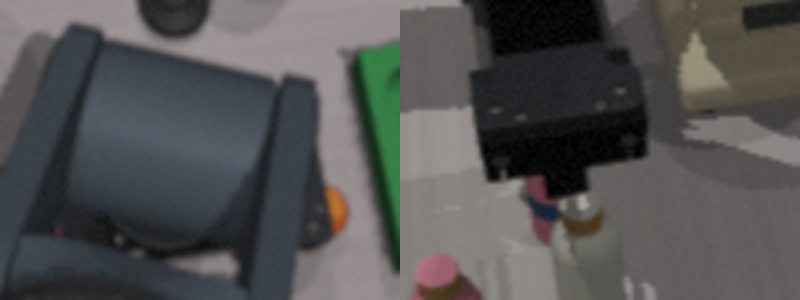

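The side view shows the gripper just behind the cartridge's neck at (580,205), not yet over it. It needs the remaining 9 mm in x and -23 mm in y.

>>> step_arm:
  steps:
    - [-0.029,-0.077,0,0,0,0,-0.43]
    - [-0.029,-0.077,0,0,0,0,-0.43]
    - [-0.029,-0.077,0,0,0,0,-0.43]
    - [-0.029,-0.077,0,0,0,0,-0.43]

```text
time_s: 2.65
position: [0.4537, -0.0758, 0.1824]
tcp_rot: [[-1.0, -0.028, 0.001], [-0.028, 1.0, -0.0], [-0.001, -0.0, -1.0]]
force: [-0.2, 0.2, -0.5]
opening: 0.71
grasp_force: 0.0
```

```bash
python3 - <<'E'
from h import *
plan([0.453,-.0755,.091])
E
```

```text
t 2.65 p [ 0.4537 -0.0758  0.1824] F [-0.2  0.2 -0.5] open 0.71 g 0.0
shift [0.003 0.001 0.305] turn [-0.     0.001 -0.   ] m [0.0008 0.0003 0.0914]
```

>>> step_arm:
  steps:
    - [0,0,0.06,0,0,0,-0.43]
    - [0,0,0.12,0,0,0,-0.43]
    - [0,0,0.18,0,0,0,-0.43]
    - [0,0,0.24,0,0,0,-0.43]
    - [0,0,0.305,0,0,0,-0.43]
    - [0,0,0.305,0,0,0,-0.43]
    - [0,0,0.305,0,0,0,-0.43]

```text
time_s: 3.23
position: [0.4528, -0.0752, 0.0898]
tcp_rot: [[-1.0, -0.028, -0.002], [-0.028, 1.0, 0.001], [0.002, 0.001, -1.0]]
force: [0.2, 0.3, 0.1]
opening: 0.716
grasp_force: 0.0
```

>>> step_arm:
  steps:
    - [0,0,0,0,0,0,0.2]
    - [0,0,0,0,0,0,0.4]
    - [0,0,0,0,0,0,0.6]
    - [0,0,0,0,0,0,1]
    - [0,0,0,0,0,0,1]
    - [0,0,0,0,0,0,1]

```text
time_s: 3.73
position: [0.454, -0.0761, 0.0908]
tcp_rot: [[-1.0, -0.028, 0.001], [-0.028, 1.0, -0.0], [-0.001, -0.0, -1.0]]
force: [-0.4, 1.8, 6.0]
opening: 0.449
grasp_force: 29.9
```

>>> step_arm:
  steps:
    - [0,0,-0.03,0,0,0,1]
    - [0,0,-0.12,0,0,0,1]
    - [0,0,-0.24,0,0,0,1]
    - [0,0,-0.36,0,0,0,1]
    - [0,0,-0.48,0,0,0,1]
    - [0,0,-0.6,0,0,0,1]
    - [0,0,-0.64,0,0,0,1]
    - [0,0,-0.64,0,0,0,1]

```text
time_s: 4.4
position: [0.4552, -0.0768, 0.2858]
tcp_rot: [[-1.0, -0.028, 0.008], [-0.028, 1.0, -0.004], [-0.008, -0.004, -1.0]]
force: [0.4, 0.2, -2.6]
opening: 0.449
grasp_force: 30.0
```

```bash
python3 - <<'E'
from h import *
plan([0.614,.128,.28])
E
```

```text
t 4.4 p [ 0.4552 -0.0768  0.2858] F [ 0.4  0.2 -2.6] open 0.449 g 30.0
shift [-0.548  0.667  0.021] turn [-0.005  0.01   0.   ] m [-0.1645  0.2002  0.0063]
```

>>> step_arm:
  steps:
    - [-0.07,0.08,0,0,0,0,1]
    - [-0.15,0.18,0,0,0,0,1]
    - [-0.23,0.28,0,0,0,0,1]
    - [-0.31,0.38,0,0,0,0,1]
    - [-0.39,0.48,0,0,0,0,1]
    - [-0.47,0.58,0,0,0,0,1]
    - [-0.548,0.665,0,0,0,0,1]
    - [-0.548,0.665,0,0,0,0,1]

```text
time_s: 5.07
position: [0.6151, 0.1329, 0.2793]
tcp_rot: [[-0.999, -0.032, 0.001], [-0.032, 0.999, 0.003], [-0.001, 0.003, -1.0]]
force: [1.5, -1.1, -2.0]
opening: 0.45
grasp_force: 30.0
```

>>> step_arm:
  steps:
    - [0,0,0,0,0,0,1]
    - [0,0,0,0,0,0,1]
    - [0,0,0,0,0,0,1]

```text
time_s: 5.32
position: [0.6108, 0.127, 0.2806]
tcp_rot: [[-1.0, -0.027, -0.004], [-0.027, 1.0, -0.001], [0.004, -0.0, -1.0]]
force: [-0.1, 0.4, -2.7]
opening: 0.453
grasp_force: 30.0
```

```bash
python3 - <<'E'
from h import *
plan([0.614,.128,.252])
B=snap("side");cv2.imwrite("pics/z3.png",cv2.resize(B["image"][30:210,200:400,::-1],(600,540),interpolation=cv2.INTER_CUBIC))
E
```

```text
t 5.32 p [0.6108 0.127  0.2806] F [-0.1  0.4 -2.7] open 0.453 g 30.0
shift [-0.011  0.003  0.095] turn [-0.001 -0.005 -0.001] m [-0.0033  0.0009  0.0285]
```

View pics/z3.png

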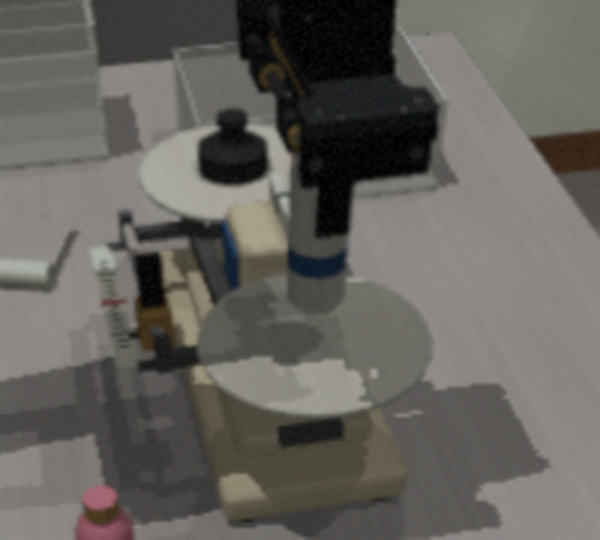

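The cartridge hangs upright over the pan centre, with its foot at (318,305) in the crop.

>>> step_arm:
  steps:
    - [0,0,0.025,0,0,0,1]
    - [0,0,0.05,0,0,0,1]
    - [0,0,0.075,0,0,0,1]
    - [0,0,0.1,0,0,0,1]
    - [0,0,0.105,0,0,0,1]
    - [0,0,0.11,0,0,0,1]
    - [0,0,0.115,0,0,0,1]
    - [0,0,0.12,0,0,0,1]

```text
time_s: 6.03
position: [0.6127, 0.128, 0.2462]
tcp_rot: [[-1.0, -0.028, 0.001], [-0.028, 1.0, 0.0], [-0.001, -0.0, -1.0]]
force: [-0.1, -1.0, -2.3]
opening: 0.449
grasp_force: 30.0
```

>>> step_arm:
  steps:
    - [0,0,0.005,0,0,0,1]
    - [0,0,0.01,0,0,0,1]
    - [0,0,0.015,0,0,0,1]
    - [0,0,0.02,0,0,0,1]
    - [0,0,0.025,0,0,0,1]
    - [0,0,0.03,0,0,0,1]
    - [0,0,0.035,0,0,0,1]
    - [0,0,0.04,0,0,0,1]

```text
time_s: 6.7
position: [0.6126, 0.1277, 0.2341]
tcp_rot: [[-1.0, -0.028, 0.001], [-0.028, 1.0, -0.001], [-0.001, -0.001, -1.0]]
force: [0.7, -1.2, -0.2]
opening: 0.449
grasp_force: 29.9
```

>>> step_arm:
  steps:
    - [0,0,0.005,0,0,0,1]
    - [0,0,0.01,0,0,0,1]
    - [0,0,0.015,0,0,0,1]
    - [0,0,0.02,0,0,0,1]
    - [0,0,0.025,0,0,0,1]
    - [0,0,0.03,0,0,0,1]
    - [0,0,0.035,0,0,0,1]
    - [0,0,0.042,0,0,0,1]

```text
time_s: 7.37
position: [0.6125, 0.1281, 0.2214]
tcp_rot: [[-1.0, -0.028, 0.0], [-0.028, 1.0, 0.0], [-0.0, 0.0, -1.0]]
force: [0.4, -0.3, -0.1]
opening: 0.451
grasp_force: 29.9
```

>>> step_arm:
  steps:
    - [0,0,0,0,0,0,1]
    - [0,0,0,0,0,0,1]
    - [0,0,0,0,0,0,1]

```text
time_s: 7.62
position: [0.6124, 0.1281, 0.2215]
tcp_rot: [[-1.0, -0.028, 0.0], [-0.028, 1.0, 0.0], [-0.0, 0.0, -1.0]]
force: [0.8, 0.0, -0.6]
opening: 0.453
grasp_force: 29.9
```

>>> step_arm:
  steps:
    - [0,0,0,0,0,0,0]
    - [0,0,0,0,0,0,-0.2]
    - [0,0,0,0,0,0,-0.43]
    - [0,0,0,0,0,0,-0.43]
    - [0,0,0,0,0,0,-0.43]

```text
time_s: 8.03
position: [0.6123, 0.128, 0.2215]
tcp_rot: [[-1.0, -0.028, -0.0], [-0.028, 1.0, 0.0], [0.0, 0.0, -1.0]]
force: [0.0, 0.9, 0.1]
opening: 0.681
grasp_force: 0.0
```

>>> step_arm:
  steps:
    - [0,0,-0.03,0,0,0,-0.43]
    - [0,0,-0.1,0,0,0,-0.43]
    - [0,0,-0.2,0,0,0,-0.43]
    - [0,0,-0.3,0,0,0,-0.43]
    - [0,0,-0.38,0,0,0,-0.43]
    - [0,0,-0.38,0,0,0,-0.43]
    - [0,0,-0.38,0,0,0,-0.43]
    - [0,0,-0.38,0,0,0,-0.43]

```text
time_s: 8.7
position: [0.6118, 0.1279, 0.3351]
tcp_rot: [[-1.0, -0.028, -0.001], [-0.028, 1.0, -0.0], [0.001, 0.0, -1.0]]
force: [-1.0, 0.1, -0.7]
opening: 0.714
grasp_force: 0.0
```

```bash
python3 - <<'E'
from h import *
plan([0.501,.2205,.26])
B=snap("side","pics/s_down.png");A=snap("top","pics/t_down.png")
cv2.imwrite("pics/z4.png",cv2.resize(B["image"][30:210,200:400,::-1],(600,540),interpolation=cv2.INTER_CUBIC))
E
```

```text
t 8.7 p [0.6118 0.1279 0.3351] F [-1.   0.1 -0.7] open 0.714 g 0.0
shift [0.36  0.319 0.251] turn [ 0.    -0.001  0.   ] m [0.108  0.0956 0.0752]
```

View pics/z4.png

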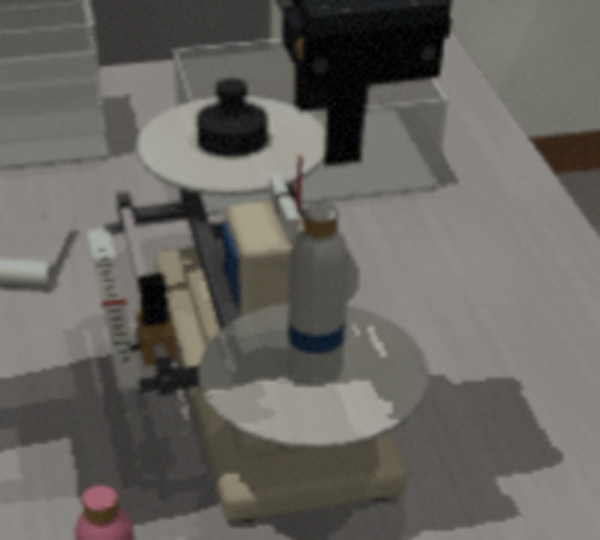

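Upright on the lowered pan, released: neck at (320,215), foot at (317,345) in the crop; tab at (152,297).

>>> step_arm:
  steps:
    - [0.1,0.09,0,0,0,0,-0.15]
    - [0.2,0.18,0,0,0,0,-0.15]
    - [0.3,0.27,0,0,0,0,-0.15]
    - [0.36,0.319,0.08,0,0,0,-0.15]
    - [0.36,0.319,0.18,0,0,0,-0.15]
    - [0.36,0.319,0.25,0,0,0,-0.15]
    - [0.36,0.319,0.25,0,0,0,-0.15]
    - [0.36,0.319,0.25,0,0,0,-0.15]

```text
time_s: 9.47
position: [0.5007, 0.2204, 0.2588]
tcp_rot: [[-1.0, -0.028, -0.005], [-0.028, 1.0, -0.001], [0.005, -0.001, -1.0]]
force: [1.4, -0.5, 0.1]
opening: 0.573
grasp_force: 0.0
```

```bash
python3 - <<'E'
from h import *
plan([0.501,.2205,.172])
class D(dict):pass
B=snap("side")
for uv,z in (((250.7,123.3),.167),((250.7,129),.149)): print(onz(B,*uv,z))
cv2.imwrite("pics/z5.png",cv2.resize(B["image"][30:210,200:400,::-1],(600,540),interpolation=cv2.INTER_CUBIC))
E
```

```text
t 9.47 p [0.5007 0.2204 0.2588] F [ 1.4 -0.5  0.1] open 0.573 g 0.0
shift [-0.002  0.001  0.289] turn [-0.001 -0.006  0.   ] m [-0.0007  0.0002  0.0868]
[0.50366885 0.20582464 0.167     ]
[0.50300993 0.21029752 0.149     ]
```

View pics/z5.png

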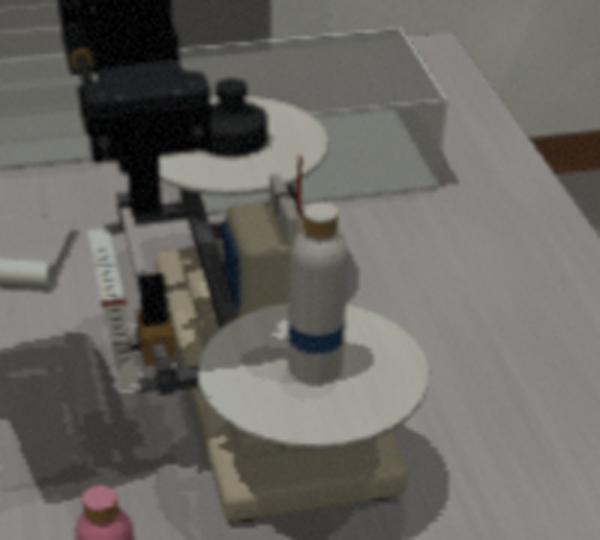

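The tab's top is at (152,285) in the crop and the fingers are right above it. Tab y is about 0.209, so I'll straddle it with wide clearance.

>>> step_arm:
  steps:
    - [0,-0.033,0,0,0,0,-0.15]
    - [0,-0.033,0.06,0,0,0,-0.15]
    - [0,-0.033,0.12,0,0,0,-0.15]
    - [0,-0.033,0.18,0,0,0,-0.15]
    - [0,-0.033,0.24,0,0,0,-0.15]
    - [0,-0.033,0.289,0,0,0,-0.15]
    - [0,-0.033,0.289,0,0,0,-0.15]
    - [0,-0.033,0.289,0,0,0,-0.15]

```text
time_s: 10.18
position: [0.5028, 0.21, 0.1743]
tcp_rot: [[-1.0, -0.027, 0.001], [-0.027, 1.0, -0.0], [-0.001, -0.0, -1.0]]
force: [0.4, -0.1, 0.9]
opening: 0.576
grasp_force: 0.0
```

```bash
python3 - <<'E'
from h import *
plan([0.501,.23,.172])
E
```

```text
t 10.18 p [0.5028 0.21   0.1743] F [ 0.4 -0.1  0.9] open 0.576 g 0.0
shift [0.004 0.067 0.008] turn [-0.     0.001 -0.001] m [0.0013 0.0201 0.0023]
```

>>> step_arm:
  steps:
    - [0,0.014,0,0,0,0,-0.15]
    - [0,0.028,0,0,0,0,-0.15]
    - [0,0.042,0,0,0,0,-0.15]
    - [0,0.056,0,0,0,0,-0.15]
    - [0,0.068,0,0,0,0,-0.15]
    - [0,0.08,0,0,0,0,-0.15]
    - [0,0.092,0,0,0,0,-0.15]
    - [0,0.104,0,0,0,0,-0.15]

```text
time_s: 10.85
position: [0.5011, 0.2422, 0.1738]
tcp_rot: [[-1.0, -0.028, 0.0], [-0.028, 1.0, -0.0], [-0.0, -0.0, -1.0]]
force: [-0.1, -0.7, 0.9]
opening: 0.572
grasp_force: 0.4
```

>>> step_arm:
  steps:
    - [0,0.012,0,0,0,0,-0.15]
    - [0,0.024,0,0,0,0,-0.15]
    - [0,0.036,0,0,0,0,-0.15]
    - [0,0.048,0,0,0,0,-0.15]
    - [0,0.06,0,0,0,0,-0.15]
    - [0,0.072,0,0,0,0,-0.15]
    - [0,0.084,0,0,0,0,-0.15]
    - [0,0.096,0,0,0,0,-0.15]

```text
time_s: 11.52
position: [0.5003, 0.271, 0.1737]
tcp_rot: [[-1.0, -0.028, -0.0], [-0.028, 1.0, -0.0], [0.0, -0.0, -1.0]]
force: [-0.5, -1.3, -0.1]
opening: 0.575
grasp_force: 0.3
```

>>> step_arm:
  steps:
    - [0,0,0,0,0,0,-0.15]
    - [0,0,0,0,0,0,-0.15]
    - [0,-0.02,0,0,0,0,-0.15]
    - [0,-0.04,0,0,0,0,-0.15]
    - [0,-0.04,0,0,0,0,-0.15]
    - [0,-0.04,0,0,0,0,-0.15]
    - [0,-0.04,0,0,0,0,-0.15]
    - [0,-0.04,0,0,0,0,-0.15]

```text
time_s: 12.18
position: [0.5008, 0.2586, 0.1738]
tcp_rot: [[-1.0, -0.028, 0.0], [-0.028, 1.0, 0.0], [-0.0, 0.0, -1.0]]
force: [-0.8, -0.9, 0.0]
opening: 0.576
grasp_force: 0.0
```

>>> step_arm:
  steps:
    - [0,0,0,0,0,0,-0.15]
    - [0,0,0,0,0,0,-0.15]
    - [0,0,0,0,0,0,-0.15]
    - [0,0,0,0,0,0,-0.15]
    - [0,0,0,0,0,0,-0.15]
    - [0,0,0,0,0,0,-0.15]
    - [0,0,0,0,0,0,-0.15]
    - [0,0,0,0,0,0,-0.15]

```text
time_s: 12.85
position: [0.5007, 0.2587, 0.1737]
tcp_rot: [[-1.0, -0.028, -0.0], [-0.028, 1.0, -0.0], [0.0, -0.0, -1.0]]
force: [0.3, -0.4, -0.0]
opening: 0.575
grasp_force: 0.0
```

```bash
cat >> h.py <<'E'
def tilt():
    # front rim row of the right pan and cartridge cap, side view vs. stop pictures
    up=cv2.imread("pics/side.png")[:,:,::-1];dn=cv2.imread("pics/s_down.png")[:,:,::-1]
    now=snap("side")["image"]
    def cap(im): # blue band centroid
        h=cv2.cvtColor(np.ascontiguousarray(im),cv2.COLOR_RGB2HSV)[90:180,285:325]
        m=(h[...,0]>100)&(h[...,0]<130)&(h[...,1]>110);y,x=np.nonzero(m);return y.mean()+90,x.mean()+285,m.sum()
    def rim(im):
        g=cv2.GaussianBlur(im.astype(np.float32).min(2),(3,3),0)[150:195,290:322].mean(1)
        d=-np.diff(g);i=d.argmax();a=d[i-1:i+2].clip(0);return 150.5+i+(a@[-1,0,1])/a.sum(),d.max()
    for n,im in(("up",up),("dn",dn),("now",now)):print(n,"rim",rim(im),"band",cap(im) if n!="up" else "")
    return now
E
python3 - <<'E'
from h import *
n=tilt();plan([.5,.26,.172])
cv2.imwrite("pics/z6.png",cv2.resize(n[30:210,200:400,::-1],(600,540),interpolation=cv2.INTER_CUBIC))
E
```

```text
up rim (np.float64(167.4621377293273), np.float32(28.613281)) band 
dn rim (np.float64(177.44787330316743), np.float32(26.066406)) band (np.float64(143.43037974683546), np.float64(304.8354430379747), np.int64(79))
now rim (np.float64(174.4730462205578), np.float32(30.78125)) band (np.float64(140.14285714285714), np.float64(305.27272727272725), np.int64(77))
t 12.9 p [0.5007 0.2587 0.1738] F [ 0.3 -0.2  1. ] open 0.576 g 0.0
shift [0.002 0.004 0.006] turn [-0.  0.  0.] m [0.0007 0.0013 0.0018]
```

View pics/z6.png

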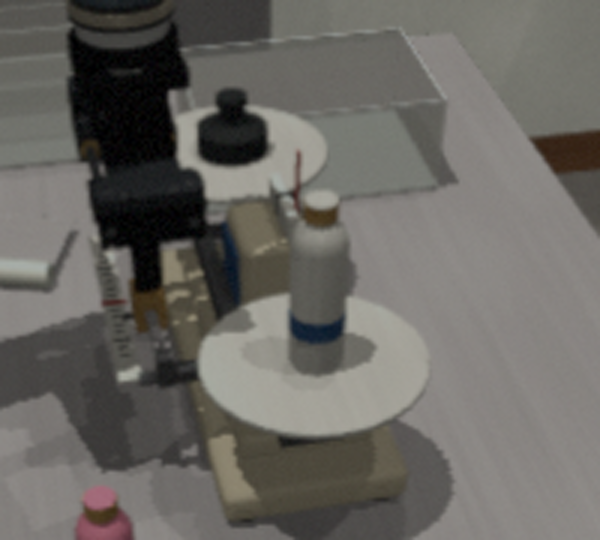

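The pan is part way up and the hand is clear of the tab at (150,275). The rim row of 174.5, against 167.5/177.4 at the stops, gives a tilt of about +0.036. That means about 9 mm more to the left.

>>> step_arm:
  steps:
    - [0,0.02,0,0,0,0,-0.15]
    - [0,0.036,0,0,0,0,-0.15]
    - [0,0.046,0,0,0,0,-0.15]
    - [0,0.056,0,0,0,0,-0.15]
    - [0,0.066,0,0,0,0,-0.15]
    - [0,0.074,0,0,0,0,-0.15]
    - [0,0.074,0,0,0,0,-0.15]
    - [0,0.074,0,0,0,0,-0.15]

```text
time_s: 13.57
position: [0.5, 0.2811, 0.1737]
tcp_rot: [[-1.0, -0.028, -0.0], [-0.028, 1.0, 0.0], [0.0, 0.0, -1.0]]
force: [-0.5, -0.0, 0.1]
opening: 0.575
grasp_force: 0.0
```

>>> step_arm:
  steps:
    - [0,-0.02,0,0,0,0,-0.15]
    - [0,-0.04,0,0,0,0,-0.15]
    - [0,-0.055,0,0,0,0,-0.15]
    - [0,-0.055,0,0,0,0,-0.15]
    - [0,-0.055,0,0,0,0,-0.15]
    - [0,-0.055,0,0,0,0,-0.15]
    - [0,-0.055,0,0,0,0,-0.15]
    - [0,-0.055,0,0,0,0,-0.15]

```text
time_s: 14.23
position: [0.5006, 0.2645, 0.1738]
tcp_rot: [[-1.0, -0.028, 0.0], [-0.028, 1.0, 0.0], [-0.0, 0.0, -1.0]]
force: [-1.2, 0.8, -0.3]
opening: 0.577
grasp_force: 0.0
```

>>> step_arm:
  steps:
    - [0,0,0,0,0,0,-0.15]
    - [0,0,0,0,0,0,-0.15]
    - [0,0,0,0,0,0,-0.15]
    - [0,0,0,0,0,0,-0.15]
    - [0,0,0,0,0,0,-0.15]
    - [0,0,0,0,0,0,-0.15]
    - [0,0,0,0,0,0,-0.15]
    - [0,0,0,0,0,0,-0.15]

```text
time_s: 14.9
position: [0.5005, 0.2644, 0.1738]
tcp_rot: [[-1.0, -0.028, 0.0], [-0.028, 1.0, 0.0], [-0.0, 0.0, -1.0]]
force: [-0.2, -0.1, -0.1]
opening: 0.575
grasp_force: 0.0
```

```bash
python3 - <<'E'
from h import *
n=tilt();plan([.5,.26,.26])
E
```

```text
up rim (np.float64(167.4621377293273), np.float32(28.613281)) band 
dn rim (np.float64(177.44787330316743), np.float32(26.066406)) band (np.float64(143.43037974683546), np.float64(304.8354430379747), np.int64(79))
now rim (np.float64(172.55251847828654), np.float32(32.05664)) band (np.float64(138.22666666666666), np.float64(305.48), np.int64(75))
t 14.95 p [0.5005 0.2644 0.1738] F [-0.5 -0.8 -0.3] open 0.574 g 0.0
shift [ 0.002 -0.015 -0.287] turn [0. 0. 0.] m [ 0.0007 -0.0044 -0.0862]
```

Level to within about 0.002 rad. I'll hold clear for a moment, then rise and look at the poise against the line.

>>> step_arm:
  steps:
    - [0,0.01,0,0,0,0,-0.15]
    - [0,0.01,0,0,0,0,-0.15]
    - [0,0.01,0,0,0,0,-0.15]
    - [0,0.01,0,0,0,0,-0.15]
    - [0,0.01,0,0,0,0,-0.15]
    - [0,0.01,0,0,0,0,-0.15]
    - [0,0.01,0,0,0,0,-0.15]
    - [0,0.01,0,0,0,0,-0.15]

```text
time_s: 15.62
position: [0.5005, 0.2673, 0.1738]
tcp_rot: [[-1.0, -0.028, 0.0], [-0.028, 1.0, -0.0], [-0.0, -0.0, -1.0]]
force: [-1.0, 0.1, -0.4]
opening: 0.576
grasp_force: 0.0
```

>>> step_arm:
  steps:
    - [0,0,-0.08,0,0,0,-0.15]
    - [0,0,-0.18,0,0,0,-0.15]
    - [0,0,-0.28,0,0,0,-0.15]
    - [0,0,-0.38,0,0,0,-0.15]
    - [0,0,-0.48,0,0,0,-0.15]
    - [0,0,-0.55,0,0,0,-0.15]
    - [0,0,-0.55,0,0,0,-0.43]
    - [0,0,-0.55,0,0,0,-0.43]

```text
time_s: 16.28
position: [0.5009, 0.2675, 0.3401]
tcp_rot: [[-1.0, -0.028, 0.003], [-0.028, 1.0, 0.001], [-0.003, 0.001, -1.0]]
force: [0.0, -0.4, -0.6]
opening: 0.653
grasp_force: 0.0
```

>>> step_arm:
  steps:
    - [0,0,0,0,0,0,-0.43]
    - [0,0,0,0,0,0,-0.43]
    - [0,0,0,0,0,0,-0.43]
    - [0,0,0,0,0,0,-0.43]
    - [0,0,0,0,0,0,-0.43]
    - [0,0,0,0,0,0,-0.43]
    - [0,0,0,0,0,0,-0.43]
    - [0,0,0,0,0,0,-0.43]

```text
time_s: 16.95
position: [0.5005, 0.2674, 0.3386]
tcp_rot: [[-1.0, -0.028, -0.0], [-0.028, 1.0, -0.0], [0.0, -0.0, -1.0]]
force: [0.5, 0.2, 0.1]
opening: 0.712
grasp_force: 0.0
```

```bash
python3 - <<'E'
from h import *
n=tilt();plan([.613,.128,.338])
cv2.imwrite("pics/z7.png",cv2.resize(n[60:180,220:350,::-1],(650,600),interpolation=cv2.INTER_CUBIC))
B=snap("side")
hs=cv2.cvtColor(B["image"],cv2.COLOR_RGB2HSV)[70:180,285:330]
m=(hs[...,0]>8)&(hs[...,0]<25)&(hs[...,1]>90);y,x=np.nonzero(m);print("neck",x.mean()+285,y.mean()+70,m.sum(),onz(B,x.mean()+285,y.mean()+70,.258))
E
```

```text
up rim (np.float64(167.4621377293273), np.float32(28.613281)) band 
dn rim (np.float64(177.44787330316743), np.float32(26.066406)) band (np.float64(143.43037974683546), np.float64(304.8354430379747), np.int64(79))
now rim (np.float64(172.54924459743737), np.float32(31.683594)) band (np.float64(138.3108108108108), np.float64(305.43243243243245), np.int64(74))
t 17.0 p [0.5005 0.2674 0.3387] F [0.2 0.3 0.4] open 0.715 g 0.0
shift [-0.362 -0.475  0.002] turn [-0.  0.  0.] m [-0.1086 -0.1425  0.0007]
neck 306.5208333333333 99.625 48 [0.61036564 0.12775741 0.258     ]
```

View pics/z7.png

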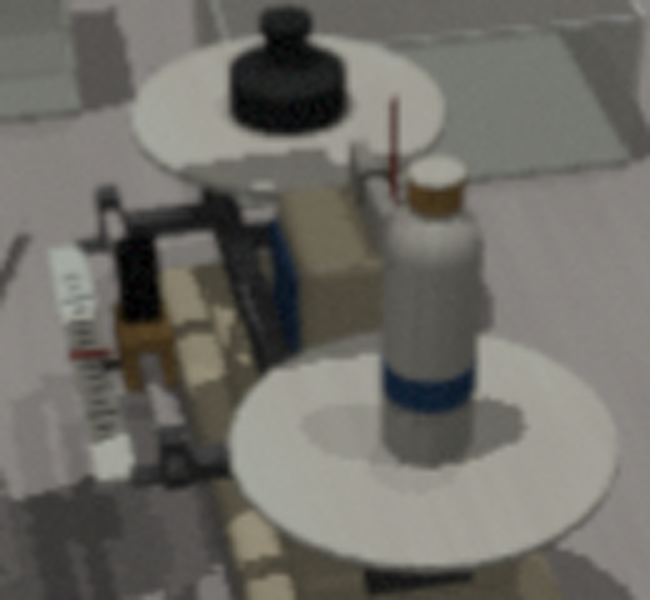

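```bash
python3 - <<'E'
from h import *
B=snap("side")
print("tab centre",onz(B,248,115,.155),"tab top",onz(B,247.5,107.5,.173),"red",[onz(B,238,130.6,z) for z in(.105,.115,.125)])
for y in(.261,.281,.301): print(y,proj(B,[.501,y,.155]),proj(B,[.501,y,.173]))
E
```

```text
tab centre [0.50332369 0.25925365 0.155     ] tab top [0.50386073 0.26231778 0.173     ] red [array([0.47670964, 0.27416745, 0.105     ]), array([0.47607219, 0.25953033, 0.115     ]), array([0.47543473, 0.24489322, 0.125     ])]
0.261 [246.92785458 114.7053394 ] [246.34441866 107.93570079]
0.281 [245.91169817 110.15031979] [245.32190846 103.41277657]
0.301 [244.92391767 105.72279944] [244.32833536  99.01810546]
```

The beam is level at a tilt of about +0.002, with the pointer upright at (395,145). The poise stands 13–20 mm short of the red line (roughly 0.28–0.287 kg, agreeing with the wrist force), so it goes in the red rack.

>>> step_arm:
  steps:
    - [-0.09,-0.12,0,0,0,0,-0.43]
    - [-0.18,-0.24,0,0,0,0,-0.43]
    - [-0.27,-0.36,0,0,0,0,-0.43]
    - [-0.362,-0.475,0,0,0,0,-0.43]
    - [-0.362,-0.475,0,0,0,0,-0.43]
    - [-0.362,-0.475,0,0,0,0,-0.43]
    - [-0.362,-0.475,0,0,0,0,-0.43]
    - [-0.362,-0.475,0,0,0,0,-0.43]

```text
time_s: 17.77
position: [0.6119, 0.129, 0.3386]
tcp_rot: [[-1.0, -0.029, -0.001], [-0.029, 1.0, 0.001], [0.001, 0.001, -1.0]]
force: [-0.3, -0.4, -0.5]
opening: 0.718
grasp_force: 0.0
```

```bash
python3 - <<'E'
from h import *
plan([.612,.128,.231])
E
```

```text
t 17.77 p [0.6119 0.129  0.3386] F [-0.3 -0.4 -0.5] open 0.718 g 0.0
shift [-0.001 -0.004  0.359] turn [ 0.001 -0.002  0.001] m [-0.0002 -0.0011  0.1076]
```

>>> step_arm:
  steps:
    - [0,-0.003,0.07,0,0,0,-0.43]
    - [0,-0.003,0.14,0,0,0,-0.43]
    - [0,-0.003,0.21,0,0,0,-0.43]
    - [0,-0.003,0.27,0,0,0,-0.43]
    - [0,-0.003,0.32,0,0,0,-0.43]
    - [0,-0.003,0.355,0,0,0,-0.43]
    - [0,-0.003,0.355,0,0,0,-0.43]
    - [0,-0.003,0.355,0,0,0,-0.43]

```text
time_s: 18.43
position: [0.6124, 0.1281, 0.2323]
tcp_rot: [[-1.0, -0.029, -0.001], [-0.029, 1.0, 0.0], [0.001, 0.0, -1.0]]
force: [0.5, 0.0, 0.9]
opening: 0.715
grasp_force: 0.0
```

>>> step_arm:
  steps:
    - [0,0,0,0,0,0,-0.3]
    - [0,0,0,0,0,0,-0.15]
    - [0,0,0,0,0,0,0]
    - [0,0,0,0,0,0,0.15]
    - [0,0,0,0,0,0,0.4]
    - [0,0,0,0,0,0,1]
    - [0,0,0,0,0,0,1]
    - [0,0,0,0,0,0,1]

```text
time_s: 19.1
position: [0.6132, 0.1271, 0.2323]
tcp_rot: [[-1.0, -0.028, 0.0], [-0.028, 1.0, 0.0], [-0.0, 0.0, -1.0]]
force: [0.6, 1.5, 0.1]
opening: 0.448
grasp_force: 29.9
```

>>> step_arm:
  steps:
    - [0,0,-0.01,0,0,0,1]
    - [0,0,-0.025,0,0,0,1]
    - [0,0,-0.05,0,0,0,1]
    - [0,0,-0.09,0,0,0,1]
    - [0,0,-0.14,0,0,0,1]
    - [0,0,-0.18,0,0,0,1]
    - [0,0,-0.18,0,0,0,1]
    - [0,0,-0.18,0,0,0,1]

```text
time_s: 19.77
position: [0.613, 0.127, 0.2868]
tcp_rot: [[-1.0, -0.028, 0.001], [-0.028, 1.0, -0.0], [-0.001, -0.0, -1.0]]
force: [0.0, 0.8, -2.5]
opening: 0.448
grasp_force: 29.9
```

```bash
python3 - <<'E'
from h import *
plan([.565,-.367,.285])
A=snap("top")
for n,(x,y,w,h) in(("red",(388,186,32,30)),):
    im=A["image"][y:y+h,x:x+w];np.set_printoptions(linewidth=200);print(im[...,0])
E
```

```text
t 19.77 p [0.613  0.127  0.2868] F [ 0.   0.8 -2.5] open 0.448 g 29.9
shift [ 0.206 -1.642  0.006] turn [-0.     0.001  0.   ] m [ 0.0618 -0.4925  0.0019]
[[172 171 169 167 167 166 163 159 160 161 161 165 168 171 172 172 173 172 174 173 172 173 174 173 172 173 170 165 165 164 165 165]
 [172 174 171 171 170 170 170 169 169 169 170 170 172 173 172 174 173 172 172 173 173 173 173 172 172 173 170 169 166 165 166 167]
 [172 176 174 173 173 176 176 174 174 176 176 174 174 174 174 173 173 172 172 174 172 172 173 173 173 174 170 169 166 165 167 168]
 [169 177 175 175 176 176 175 174 176 174 175 175 176 173 173 174 174 173 172 172 172 174 173 172 172 173 173 169 169 169 169 168]
 [166 175 176 174 175 175 175 174 176 174 176 175 172 169 168 168 171 170 173 175 174 173 173 173 173 173 175 169 169 167 168 168]
 [158 174 175 176 175 175 177 174 174 173 170 165 159 152 150 149 152 158 163 170 173 174 174 171 174 172 172 171 168 168 168 165]
 [154 173 176 176 175 176 177 175 173 165 154 139 127 117 112 111 117 126 137 147 161 168 174 173 172 174 174 171 169 167 167 168]
 [150 171 177 175 174 175 17
[... 2285 characters left out ...]
175 175 174 174 173 173 175 174 173 172 171]
 [ 64  64  80 122 159 172 174 174 175 174 174 174 175 175 175 175 176 174 176 175 174 175 175 173 172 172 172 173 176 173 174 172]
 [ 64  64  75 114 156 172 176 176 174 174 174 174 174 174 175 174 175 174 174 173 175 174 173 174 175 174 174 173 174 175 173 172]
 [ 64  65  71 107 149 172 176 175 175 174 174 174 175 175 174 175 174 174 174 176 173 174 173 172 172 173 173 173 173 173 174 174]
 [ 65  60  67  96 139 169 174 174 175 176 174 173 174 175 175 174 175 174 173 174 174 174 172 173 175 173 174 173 174 174 173 172]
 [ 64  64  64  89 129 162 173 175 173 174 175 176 175 175 173 176 175 174 174 175 173 173 174 174 173 173 175 173 173 174 175 173]]
```

>>> step_arm:
  steps:
    - [0.01,-0.1,0,0,0,0,1]
    - [0.02,-0.2,0,0,0,0,1]
    - [0.04,-0.32,0,0,0,0,1]
    - [0.05,-0.44,0,0,0,0,1]
    - [0.07,-0.56,0,0,0,0,1]
    - [0.08,-0.68,0,0,0,0,1]
    - [0.1,-0.8,0,0,0,0,1]
    - [0.1,-0.8,0,0,0,0,1]

```text
time_s: 20.48
position: [0.5886, -0.1208, 0.2849]
tcp_rot: [[-1.0, -0.022, -0.002], [-0.022, 1.0, -0.004], [0.003, -0.004, -1.0]]
force: [1.1, 0.5, -2.4]
opening: 0.45
grasp_force: 29.9
```

```bash
python3 - <<'E'
from h import *
plan([.566,-.367,.27])
B=snap("side");im=B["image"];x,y,w,h=322,380,52,40
m=(im[y:y+h,x:x+w,0]<115).astype(np.uint8);print(["".join(".#"[v] for v in r) for r in m[::2]])
cs=cv2.findContours(m,cv2.RETR_EXTERNAL,cv2.CHAIN_APPROX_NONE)[0]
for k in cs:
    if cv2.contourArea(k)>60 : print(cv2.boundingRect(k))
# predicted socket rim outline in side for a given centre
t=np.linspace(0,2*np.pi,72)
P=np.array([proj(B,[.566+.023*np.cos(a),-.367+.023*np.sin(a),.055]) for a in t]);print(P.min(0),P.max(0))
A=snap("top");P=np.array([proj(A,[.566+.023*np.cos(a),-.367+.023*np.sin(a),.055]) for a in t]);print("top",P.min(0),P.max(0))
E
```

```text
t 20.48 p [ 0.5886 -0.1208  0.2849] F [ 1.1  0.5 -2.4] open 0.45 g 29.9
shift [ 0.093 -0.819  0.053] turn [-0.005 -0.003 -0.008] m [ 0.028  -0.2456  0.016 ]
['....................................................', '....................................................', '....................................................', '....................................................', '.................#############......................', '..............####################..................', '.............#######################................', '...........##########################...............', '...........##########.#################.............', '..........######............############............', '..........#####................##########...........', '..........####...................########...........', '..........####.....................######...........', '..........####......................#####...........', '...........##........................####...........', '............#........................####...........', '.....................................###............', '......................................#.............', '....................................................', '....................................................']
(10, 7, 31, 28)
[331.93228333 384.94579774] [363.74268392 418.44495265]
top [394.38422344 191.60173806] [412.35904135 208.87940734]
```

>>> step_arm:
  steps:
    - [0.01,-0.1,0,0,0,0,1]
    - [0.02,-0.22,0,0,0,0,1]
    - [0.04,-0.34,0,0,0,0,1]
    - [0.05,-0.46,0,0,0,0,1]
    - [0.07,-0.58,0,0,0,0,1]
    - [0.08,-0.7,0,0,0,0,1]
    - [0.093,-0.81,0,0,0,0,1]
    - [0.093,-0.82,0,0,0,0,1]

```text
time_s: 21.25
position: [0.5682, -0.3656, 0.2851]
tcp_rot: [[-1.0, -0.025, -0.001], [-0.025, 1.0, -0.004], [0.001, -0.004, -1.0]]
force: [0.8, -0.5, -2.4]
opening: 0.451
grasp_force: 29.9
```

>>> step_arm:
  steps:
    - [0,0,0,0,0,0,1]
    - [0,0,0,0,0,0,1]
    - [0,0,0,0,0,0,1]
    - [0,0,0,0,0,0,1]

```text
time_s: 21.58
position: [0.5691, -0.3581, 0.2861]
tcp_rot: [[-1.0, -0.03, -0.001], [-0.03, 1.0, 0.001], [0.001, 0.001, -1.0]]
force: [0.2, -0.3, -3.2]
opening: 0.45
grasp_force: 29.9
```

```bash
python3 - <<'E'
from h import *
plan([.566,-.368,.166])
E
```

```text
t 21.58 p [ 0.5691 -0.3581  0.2861] F [ 0.2 -0.3 -3.2] open 0.45 g 29.9
shift [ 0.011 -0.033  0.4  ] turn [ 0.002 -0.001  0.003] m [ 0.0033 -0.01    0.12  ]
```

>>> step_arm:
  steps:
    - [0.011,-0.033,0.03,0,0,0,1]
    - [0.011,-0.033,0.1,0,0,0,1]
    - [0.011,-0.033,0.18,0,0,0,1]
    - [0.011,-0.033,0.26,0,0,0,1]
    - [0.011,-0.033,0.33,0,0,0,1]
    - [0.011,-0.033,0.38,0,0,0,1]
    - [0.011,-0.033,0.38,0,0,0,1]
    - [0.011,-0.033,0.38,0,0,0,1]

```text
time_s: 22.25
position: [0.5652, -0.3698, 0.171]
tcp_rot: [[-1.0, -0.028, -0.002], [-0.028, 1.0, 0.002], [0.002, 0.002, -1.0]]
force: [1.3, -0.2, -2.2]
opening: 0.453
grasp_force: 29.9
```

```bash
python3 - <<'E'
from h import *
plan([.566,-.368,.152])
B=snap("side");im=B["image"]
cv2.imwrite("pics/z8.png",cv2.resize(im[300:420,280:420,::-1],(700,600),interpolation=cv2.INTER_CUBIC))
z=read_state()["position"][2]-.091
print("foot z",z,[np.round(proj(B,[.566+.02*s,-.368,z+hh]),1).tolist() for s in(-1,1) for hh in(0,.05)])
E
```

```text
t 22.25 p [ 0.5652 -0.3698  0.171 ] F [ 1.3 -0.2 -2.2] open 0.453 g 29.9
shift [-0.003  0.006  0.063] turn [ 0.002 -0.002  0.001] m [-0.0009  0.0018  0.019 ]
foot z 0.08154720415439354 [[336.3, 398.0], [339.6, 384.5], [363.6, 392.8], [368.8, 379.0]]
```

View pics/z8.png

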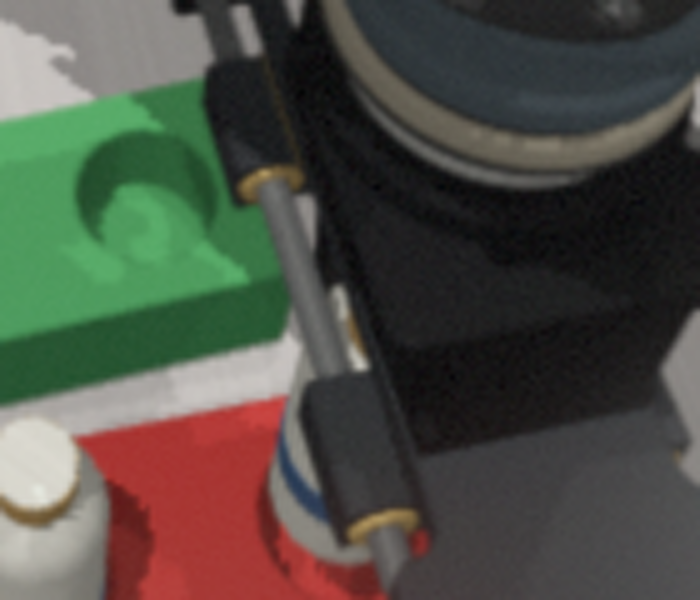

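The side view shows the foot over the red socket at (330,560) in the crop, with the socket's left rim about 3 px outside it. That fits the plan, so I'll go in slowly while watching the force.

>>> step_arm:
  steps:
    - [-0.003,0.003,0.02,0,0,0,1]
    - [-0.003,0.003,0.04,0,0,0,1]
    - [-0.003,0.003,0.06,0,0,0,1]
    - [-0.003,0.003,0.068,0,0,0,1]
    - [-0.003,0.003,0.076,0,0,0,1]
    - [-0.003,0.003,0.084,0,0,0,1]
    - [-0.003,0.003,0.092,0,0,0,1]
    - [-0.003,0.003,0.092,0,0,0,1]

```text
time_s: 22.97
position: [0.5664, -0.3693, 0.1441]
tcp_rot: [[-1.0, -0.028, -0.001], [-0.028, 1.0, 0.001], [0.001, 0.001, -1.0]]
force: [-0.3, 0.4, -3.6]
opening: 0.452
grasp_force: 29.9
```

```bash
python3 - <<'E'
from h import *
plan([.566,-.368,.106])
E
```

```text
t 22.97 p [ 0.5664 -0.3693  0.1441] F [-0.3  0.4 -3.6] open 0.452 g 29.9
shift [0.001 0.004 0.127] turn [ 0.001 -0.001  0.   ] m [0.0003 0.0013 0.0381]
```

>>> step_arm:
  steps:
    - [0.001,0.003,0.005,0,0,0,1]
    - [0.001,0.003,0.01,0,0,0,1]
    - [0.001,0.003,0.015,0,0,0,1]
    - [0.001,0.003,0.02,0,0,0,1]
    - [0.001,0.003,0.02,0,0,0,1]

```text
time_s: 23.38
position: [0.5661, -0.3684, 0.1383]
tcp_rot: [[-1.0, -0.028, -0.0], [-0.028, 1.0, 0.0], [0.0, 0.0, -1.0]]
force: [-1.0, -0.3, -3.1]
opening: 0.449
grasp_force: 29.9
```

```bash
python3 - <<'E'
from h import *
plan([.566,-.368,.107])
E
```

```text
t 23.38 p [ 0.5661 -0.3684  0.1383] F [-1.  -0.3 -3.1] open 0.449 g 29.9
shift [0.    0.001 0.104] turn [ 0.    -0.001 -0.   ] m [0.0001 0.0004 0.0313]
```

>>> step_arm:
  steps:
    - [0,0,0.012,0,0,0,1]
    - [0,0,0.024,0,0,0,1]
    - [0,0,0.036,0,0,0,1]
    - [0,0,0.048,0,0,0,1]
    - [0,0,0.06,0,0,0,1]
    - [0,0,0.072,0,0,0,1]
    - [0,0,0.082,0,0,0,1]
    - [0,0,0.09,0,0,0,1]

```text
time_s: 24.05
position: [0.5661, -0.3685, 0.1111]
tcp_rot: [[-1.0, -0.028, -0.0], [-0.028, 1.0, 0.0], [0.0, 0.0, -1.0]]
force: [0.2, 1.2, -3.1]
opening: 0.452
grasp_force: 29.9
```

>>> step_arm:
  steps:
    - [0,0,0.003,0,0,0,1]
    - [0,0,0.006,0,0,0,1]
    - [0,0,0.008,0,0,0,1]
    - [0,0,0.008,0,0,0,1]
    - [0,0,0.008,0,0,0,1]

```text
time_s: 24.47
position: [0.5663, -0.3686, 0.1094]
tcp_rot: [[-1.0, -0.028, 0.0], [-0.028, 1.0, -0.0], [-0.0, -0.0, -1.0]]
force: [0.5, -0.6, -3.1]
opening: 0.449
grasp_force: 29.9
```

>>> step_arm:
  steps:
    - [0,0,0.002,0,0,0,1]
    - [0,0,0.004,0,0,0,1]
    - [0,0,0.005,0,0,0,1]
    - [0,0,0.005,0,0,0,1]
    - [0,0,0.005,0,0,0,1]

```text
time_s: 24.88
position: [0.5664, -0.3686, 0.108]
tcp_rot: [[-1.0, -0.028, 0.0], [-0.028, 1.0, -0.0], [-0.0, -0.0, -1.0]]
force: [-0.0, -0.2, -1.4]
opening: 0.453
grasp_force: 29.9
```

>>> step_arm:
  steps:
    - [0,0,0.001,0,0,0,1]
    - [0,0,0.002,0,0,0,1]
    - [0,0,0.002,0,0,0,1]
    - [0,0,0.002,0,0,0,1]

```text
time_s: 25.22
position: [0.5665, -0.3686, 0.108]
tcp_rot: [[-1.0, -0.028, 0.001], [-0.028, 1.0, -0.0], [-0.001, -0.0, -1.0]]
force: [-1.2, 1.8, 4.7]
opening: 0.45
grasp_force: 29.9
```

>>> step_arm:
  steps:
    - [0,0,0,0,0,0,0]
    - [0,0,0,0,0,0,-0.2]
    - [0,0,0,0,0,0,-0.43]
    - [0,0,0,0,0,0,-0.43]
    - [0,0,0,0,0,0,-0.43]

```text
time_s: 25.63
position: [0.5662, -0.3687, 0.1068]
tcp_rot: [[-1.0, -0.028, -0.0], [-0.028, 1.0, 0.0], [0.0, 0.0, -1.0]]
force: [-0.2, -0.1, -0.1]
opening: 0.68
grasp_force: 0.0
```

>>> step_arm:
  steps:
    - [0,0,-0.03,0,0,0,-0.43]
    - [0,0,-0.1,0,0,0,-0.43]
    - [0,0,-0.2,0,0,0,-0.43]
    - [0,0,-0.3,0,0,0,-0.43]
    - [0,0,-0.42,0,0,0,-0.43]
    - [0,0,-0.54,0,0,0,-0.43]
    - [0,0,-0.66,0,0,0,-0.43]
    - [0,0,-0.66,0,0,0,-0.43]

```text
time_s: 26.3
position: [0.5694, -0.3713, 0.3155]
tcp_rot: [[-1.0, -0.028, 0.013], [-0.028, 1.0, -0.012], [-0.013, -0.013, -1.0]]
force: [0.8, -1.3, 1.3]
opening: 0.714
grasp_force: 0.0
```

>>> step_arm:
  steps:
    - [0,0.14,0,0,0,0,-0.43]
    - [0,0.28,0,0,0,0,-0.43]
    - [0,0.42,0,0,0,0,-0.43]
    - [0,0.56,0,0,0,0,-0.43]
    - [0,0.7,0,0,0,0,-0.43]
    - [0,0.8,0,0,0,0,-0.43]
    - [0,0.8,0,0,0,0,-0.43]
    - [0,0.8,0,0,0,0,-0.43]

```text
time_s: 26.97
position: [0.5595, -0.1269, 0.3059]
tcp_rot: [[-1.0, -0.031, 0.001], [-0.031, 1.0, -0.001], [-0.001, -0.001, -1.0]]
force: [0.1, -0.5, 0.2]
opening: 0.717
grasp_force: 0.0
```

```bash
python3 - <<'E'
from h import *
plan([.566,-.368,.106])
A=snap("top");B=snap("side")
cv2.imwrite("pics/z9.png",np.hstack([cv2.resize(c["image"][y:y+120,x:x+120,::-1],(400,400),interpolation=cv2.INTER_CUBIC) for c,x,y in((A,340,150),(B,240,300))]))
print(proj(A,[.566,-.368,.145]),proj(B,[.566,-.368,.145]))
E
```

```text
t 26.97 p [ 0.5595 -0.1269  0.3059] F [ 0.1 -0.5  0.2] open 0.717 g 0.0
shift [ 0.004 -0.803  0.667] turn [-0.001  0.001  0.004] m [ 0.0012 -0.241   0.2001]
[415.28719465 190.09852817] [355.48778308 377.71906752]
```

View pics/z9.png

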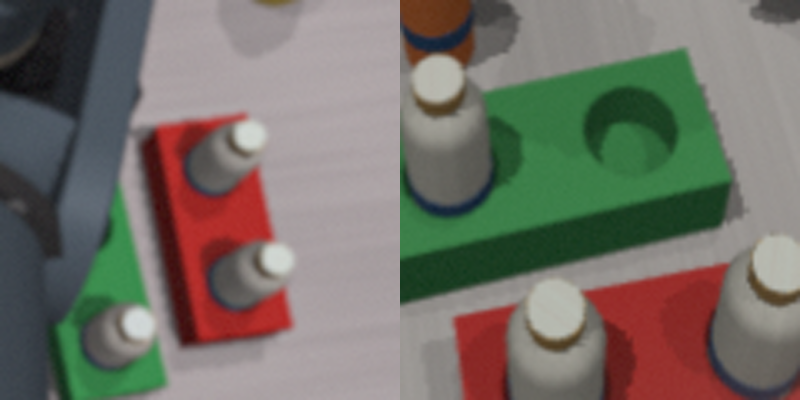

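The cartridge stands upright in the red rack's far socket, beside the bystander. Its cap is at (250,138) in the top crop, where predicted, and the arm is clear.

```bash
python3 -c "
from rig import *
print(hand_in())"
```

```text
the job is handed in; nothing more can be done
None
```

The cartridge balanced with the poise about 13–20 mm short of the red line (roughly 0.28 kg, spent), so I stood it in the free socket of the red rack and handed the job in at about 27 s; no verdict was returned.

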